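# Lay the standing carton flat and home in its tray

## Task

Tip the tall carton that stands on the shallow metal tray over towards the tray's raised end stop, so that it lies flat on its broad side, then push it along the tray until its top end is snug and square against the stop. Only push it with the fingers: do not lift or carry it, and leave the bottles, the cup and the other carton where they stand.

Things in the scene. Friction and masses are not known exactly. Their poses are not given: they have to be found in the camera images.
- tray: shallow bare-metal tray, fixed, 240 mm (x) by 130 mm (y), floor 3 mm thick. Origin: centre of underside, at bench height; z up. Its x axis points from the open, lipless end (x = -120 mm) to the end stop, 28 mm high over the whole width, inner face at x = +114 mm. Side lips 15 mm high run only from x = +20 to +120 mm, inner faces at y = +-60 mm. It may stand turned
- carton: tall narrow printed carton, loose, 60 to 130 g, 35 (x) by 60 (y) by 105 mm tall (z). Origin: centre of its underside as it stands. Starts upright on the tray floor near the open end, x within 7 degrees of the tray's x. Pushed along the tray's x near its top, it tips over its far lower edge onto its broad 60 x 105 mm side, its top then about 50 to 80 mm short of the stop
- carton_top (a point): centre of the carton's top face (105 mm from its origin), the end that goes against the stop; axes as the carton's
- carton_center (a point): centre of the carton (52.5 mm from its origin); axes as the carton's. 55.5 mm above the bench while the carton stands on the tray, 20.5 mm when it lies flat
- cup: specimen cup with white screw lid, 52 mm across, 56 mm high, loose, on the bench just beyond the tray's end stop (outside the tray, near x = +160 mm of the tray); origin: centre of the underside. Leave alone
- dropper: brown dropper bottle with black nozzle, 38 mm across, 112 mm high, loose, on the bench beside the cup, just beyond the tray's end stop (near x = +158, y = -50 mm of the tray); origin: centre of the underside. Leave alone
- small_bottle: small bottle with white cap, 24 mm across, 55 mm high, loose, on the bench about 100 mm from the tray's middle line on its -y side, beside the tray's middle; origin: centre of the underside. Leave alone
- lancets: squat carton, 52 x 75 x 58 mm, loose, on the bench to the right of the centrifuge; origin: centre of the underside. Leave alone
There are look-alikes about, which are no part of the job. What is shaped like the carton but purple or yellow is not meant.

How it is judged:
By the outcome, as a careful person would: the job done as asked, in the order asked, and still so for the second after the job is handed in, with the robot touching nothing.
It also fails if it takes over 42 s, if anything falls off the work surface, if the arm or the gripper's body presses on something with over 40 N, if the wrist force passes 120 N, or if a joint passes its speed limit or range.

## Robot

A 6-joint arm with a two-finger parallel gripper is mounted at the origin on a cart in front of the work surface, level with it; the furniture and walls round the work are solid. World frame = base frame: x ahead of the robot, y to its left, z up, the work surface at z = 0. Lengths are in mm, angles in rad, forces in N, time in s.
With the tool pointing down it reaches from about 350 to 775 mm from the base axis. Payload 7.3 kg.
Tool frame: the origin (TCP) lies midway between the tips of the shut fingers; the grasp point (between the pads) lies 19 mm behind it; z points along the fingers, y is the direction in which the jaws open and shut (so a half turn about z gives the same grasp; the last joint's range is limited). The gripper opens to 92 mm and grips with 3 to 60 N. Pads are 19 mm wide; open, the fingers measure 130 mm over their backs; the gripper's body (75 mm by 190 mm) begins 47 mm behind the grasp point.
Start: joints at [1.023, 0.342, 1.524, -0, 1.275, -0.146], TCP at [205.302, 483.214, 226.741] pointing down, gripper open.
Joint ranges: [-2.53, 2.53], [-0.77, 2.02], [0.04, 2.7], [-1, 4.14], [0.28, 2.66], [-3.11, 3.11]. Speed limits (rad/s): [2.57, 2.57, 3.14, 3.14, 3.14, 3.14].

## Interface

Orientations are given as [roll, pitch, yaw] about the fixed x, y, z axes, in that order (R = Rz(yaw) Ry(pitch) Rx(roll)).
In Python, from plant import sensors, imaging, ticket gives the robot as it stands. The module is installed in compiled form; this text tells all that it offers.
- The arm moves only by the tool arm_command, never from a script. Its argument "increments" is one flat list of numbers, 5 for each row, row after row: the closure, from 0 (fully open) to 1 (shut), then the shift along the tool's x, y, z in mm, then the turn about the tool's z in degrees. In form: [hand, dx, dy, dz, spin, hand, dx, dy, dz, spin, ...]. A call has 1 to 20 rows; each row is the pose to reach, as a shift and turn from the pose commanded when the call began, along the tool's axes at that moment; what a row does not reach only later rows make up. A row lasts 1/8 s, in which the tool goes at most 62.5 mm and 10.7 degrees, less where a joint would pass 70% of its speed; a pose out of reach is approached as far as the arm can. A call with a gripper value outside its range is refused whole. The fingers move at their own pace and stop on an object; the grip force is fixed at half the most. Time passes only in rows, so rows that repeat a pose let the fingers close. It gives the time, the measured TCP pose, the force and the opening at its end, in the units of the state.
- sensors.get_obs(): the state, without advancing time (a new reading comes with each control period).
- imaging.capture(name): name is "scene" or "top" or "wrist"; returns the picture (480x640x3 uint8, blue, green, red); there is no depth.
- imaging.calibration(name): a dict with "fx", "fy", "cx", "cy" (pixels), "D" ([k1, k2, p1, p2, k3] as OpenCV has them; the pictures are not rectified), "world_to_cam" (4x4, takes a point from world to camera coordinates); the wrist camera has in their place "hand_eye" (4x4, takes a point from camera to tool coordinates, whose origin is the TCP and whose axes are the flange's). Camera axes: x right, y down, z forward; pixel columns grow to the right and rows downward; lengths in mm; the calibration is good to about 2 mm. A picture is of the moment at which its call begins: read the wrist's pose just before it. calibration takes no time and is no camera call.
- ticket.close_job(): hands the job in, once; it reports no verdict.
The state is a dict: "time": time; "joint_positions": joint angles; "dq": joint speeds; "tau": joint torques, N m; "tool_pos": TCP position; "tcp_rot": TCP orientation; "contact_force": force on the tool from outside, world axes, zero at the start; "moment": the same for the moment, N m; "grip_width": finger opening in mm.
Only numpy, scipy, OpenCV 4.12 (cv2) and the standard library are available. Lean on these libraries where they do the work, as an engineer would, in place of code of your own. Each camera call takes 0.05 s, during which the arm holds its last target. There are 200 camera calls.

## Working session

There is one attempt and no reset: what is moved stays moved. The work goes in short steps, Python scripts to look and compute and a tool call to move; the robot and the scene stay as the last step left them, time stands still between calls to the robot, and variables do not carry over. Pictures are saved under pics/ and viewed, about 8 in all and at most 12, crops included, and the job is handed in when it is done.

Besides the shell and the picture viewer there is one more tool, called after ">>>" in YAML: its name, and indented under it one key for each argument. arm_command: Moves the arm, as the interface text tells. Its arguments: {"type":"object","properties":{"increments":{"type":"array","items":{"type":"number"}}},"required":["increments"]}

```bash
mkdir -p pics
python3 - <<'E'
from plant import sensors, imaging
import cv2,numpy as np
o=sensors.get_obs()
for k in("time","tool_pos","tcp_rot","contact_force","grip_width"):print(k,o[k])
for n in("scene","top"):
    cv2.imwrite(f"pics/{n}0.png",imaging.capture(n))
    c=imaging.calibration(n);print(n,c)
E
```

```text
time 0.0
tool_pos [205.06797149 482.87169257 226.0424869 ]
tcp_rot [-3.14009419e+00 -2.68522210e-04  2.73979646e+00]
contact_force [ 0.37124753 -0.0347544   0.60309754]
grip_width 91.73237769805075
scene {'fx': 536.5867978426019, 'fy': 536.5867978426019, 'cx': 311.52384687902673, 'cy': 228.2486844748334, 'D': array([0.01560312, 0.        , 0.        , 0.        , 0.        ]), 'world_to_cam': array([[ 5.81684570e-01, -8.13402754e-01, -4.36120954e-03,
        -2.08324292e+02],
       [-5.74365888e-01, -4.06935018e-01, -7.10287067e-01,
         4.72915384e+02],
       [ 5.75974728e-01,  4.15667958e-01, -7.03898616e-01,
         5.57533557e+02],
       [ 0.00000000e+00,  0.00000000e+00,  0.00000000e+00,
         1.00000000e+00]])}
top {'fx': 593.0406250615324, 'fy': 593.0406250615324, 'cx': 325.4735694299915, 'cy': 247.13970110088272, 'D': array([0.00655329, 0.        , 0.        , 0.        , 0.        ]), 'world_to_cam': array([[ 8.03376406e-05, -9.99713416e-01,  2.39390766e-02,
         1.43282702e+02],
       [-9.80846427e-01, -4.74169304e-03, -1.94724940e-01,
         6.17094683e+02],
       [ 1.94782647e-01, -2.34649140e-02, -9.80565713e-01,
         1.21965997e+03],
       [ 0.00000000e+00,  0.00000000e+00,  0.00000000e+00,
         1.00000000e+00]])}
```

View pics/scene0.png

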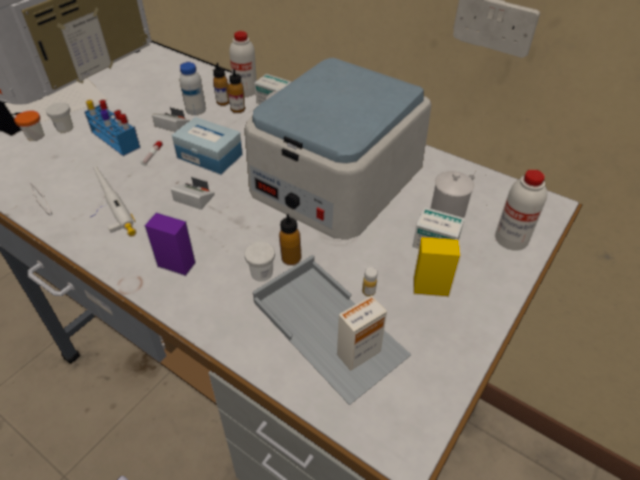

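View pics/top0.png

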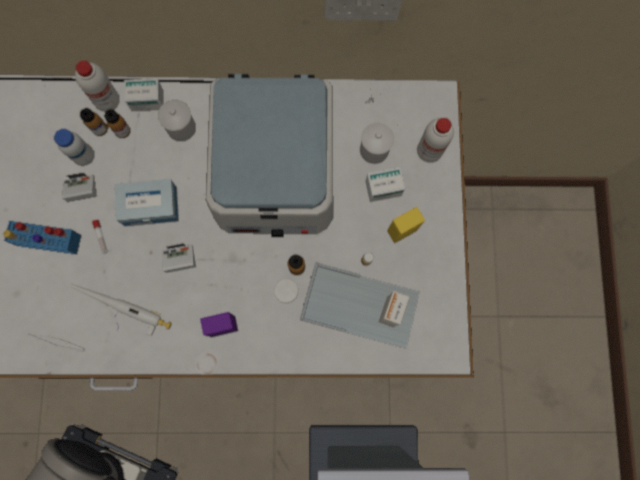

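The scene view shows the white and orange carton upright at about (361,333) on the tray. The stop is at the far-left end, with the cup at (260,260) and the dropper at (290,242) behind it. In the top view the tray spans about u 302–418 and v 265–346, with the carton at (396,307). I'll take enlarged crops to read the corners.

Run:
```python
import cv2,numpy as np
t=cv2.imread("pics/top0.png")[245:365,280:440]; s=cv2.imread("pics/scene0.png")[230:410,235:435]
t=cv2.resize(t,None,fx=5,fy=5,interpolation=cv2.INTER_CUBIC)
s=cv2.resize(s,(666,600),interpolation=cv2.INTER_CUBIC)
for i in range(0,160,20):cv2.putText(t,str(280+i),(i*5,10),0,.4,(0,0,255));cv2.line(t,(i*5,0),(i*5,600),(0,0,255),1) if 0 else cv2.line(t,(i*5,10),(i*5,20),(0,0,255),1)
for i in range(0,120,20):cv2.putText(t,str(245+i),(0,i*5+4),0,.4,(0,0,255))
cv2.imwrite("pics/t1.png",t);cv2.imwrite("pics/s1.png",s)
```

```text
(no output)
```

View pics/t1.png

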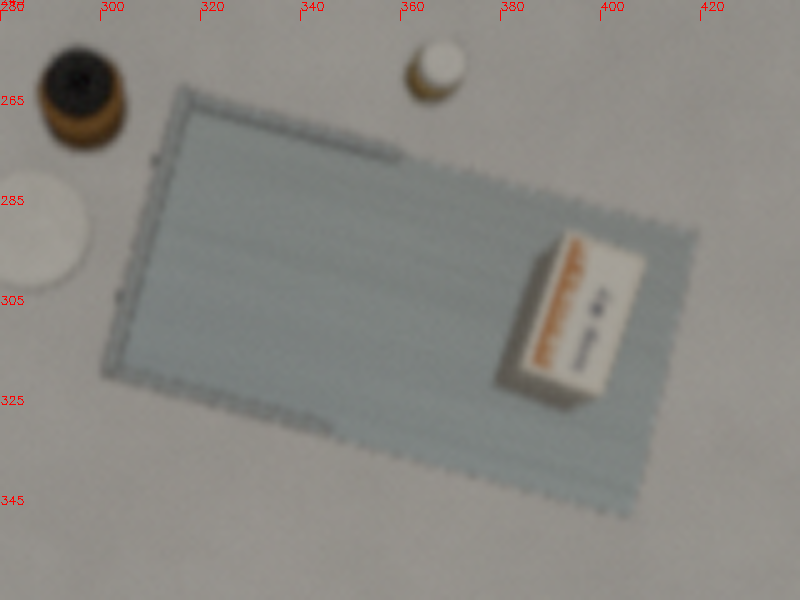

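View pics/s1.png

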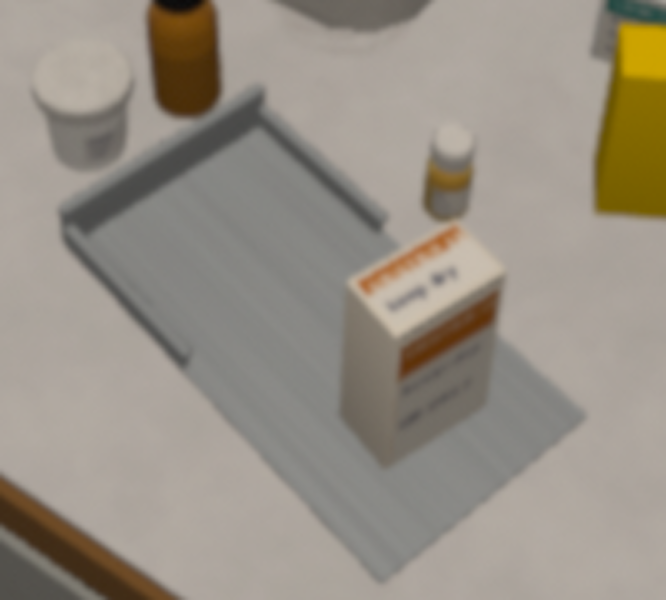

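The top crop gives the open-end corners at (419.6,291.4) and (406,348.2), the stop corners at (316.4,262.6) and (300.6,320), and the carton top corners around (396.7,305). The scene crop agrees on the layout.

```bash
cat > h.py <<'E'
from plant import sensors, imaging
import cv2,numpy as np
def ray(n,p):
    c=imaging.calibration(n);K=np.array([[c["fx"],0,c["cx"]],[0,c["fy"],c["cy"]],[0,0,1]])
    u=cv2.undistortPoints(np.array([[p]],float),K,c["D"])[0,0]
    T=np.array(c["world_to_cam"]);R=T[:3,:3]
    return -R.T@T[:3,3],R.T@np.array([u[0],u[1],1])
def onz(n,p,z):
    o,d=ray(n,p);return o+d*(z-o[2])/d[2]
E
python3 - <<'E'
from h import *
np.set_printoptions(precision=1,suppress=True)
T=lambda x,y:(280+x/5,245+y/5)
S=lambda x,y:(235+x*.3003,230+y*.3)
P=[("open-y",3,(698,232),(585,415)),("open+y",3,(630,516),(382,580)),("stop-y",28,(182,88),(262,88)),("stop+y",28,(103,375),(62,213)),
("c1",108,(567,231),(455,225)),("c2",108,(643,256),(505,270)),("c3",108,(602,397),(393,335)),("c4",108,(522,368),(345,282))]
R={}
for n,z,a,b in P:
    A=onz("top",T(*a),z);B=onz("scene",S(*b),z);R[n]=(A+B)/2;print(n,A[:2],B[:2])
ang=lambda v:np.degrees(np.arctan2(v[1],v[0]))
c=(R["open-y"]+R["open+y"]+R["stop-y"]+R["stop+y"])/4
print("tray c",c,"yaw",ang(R["stop-y"]-R["open-y"]),ang(R["stop+y"]-R["open+y"]),[np.linalg.norm((R[a]-R[b])[:2]) for a,b in (("stop-y","open-y"),("stop+y","open+y"),("stop-y","stop+y"),("open-y","open+y"))], "perp",ang(R["open+y"]-R["open-y"])-90,ang(R["stop+y"]-R["stop-y"])-90)
k=sum(R["c%d"%i] for i in(1,2,3,4))/4
print("carton",k,"yaws",ang(R["c1"]-R["c2"]),ang(R["c4"]-R["c3"]),ang(R["c4"]-R["c1"])-90,ang(R["c3"]-R["c2"])-90,[np.linalg.norm((R[a]-R[b])[:2]) for a,b in (("c1","c2"),("c3","c4"),("c1","c4"),("c2","c3"))])
E
```

```text
open-y [528.4 -66.3] [527.5 -67.5]
open+y [403.6 -32.6] [403.9 -34.8]
stop-y [588.2 164. ] [589.  160.3]
stop+y [462.6 197.6] [463.7 192.7]
c1 [515.7   6.9] [512.9   3. ]
c2 [505.5 -24.1] [504.6 -26.8]
c3 [448.2  -5.8] [449.1  -5.6]
c4 [459.8  26.4] [459.9  25.3]
tray c [495.9  64.2  15.5] yaw 75.1627520389969 75.45071054378619 [np.float64(236.9116147190461), np.float64(236.46024569227274), np.float64(129.68590512485278), np.float64(128.49773409652354)] perp 75.03237442234544 75.2343051847034
carton [482.   -0.1 108. ] yaws 73.02879298904192 70.45388491698985 68.97693546420018 70.74394770396796 [np.float64(31.722190076710294), np.float64(33.49565866464204), np.float64(58.31821631576145), np.float64(59.72474209817787)]
```

Tray: centre (496, 64), yaw 75.2°. Carton: top centre (482, 0), yaw about 71°, which puts it at x≈-66, y≈-3 in the tray frame. The sizes match the given ones to within a few mm. Next I move behind the carton, with the jaws across it.

>>> arm_command:
  increments: [0.75,-40,-35,0,8,0.75,-80,-70,0,16,0.75,-120,-105,0,24,0.75,-160,-140,0,32,0.75,-200,-175,0,40,0.75,-240,-208,0,48,0.75,-280,-242,0,56,0.75,-320,-277,0,64,0.75,-360,-311,0,72,0.75,-400,-346,0,80,0.75,-447,-386,0,86,0.75,-447,-386,0,86,0.75,-447,-386,0,86]

```text
time: 1.72
tool_pos: [465.2, -46.6, 226.2]
tcp_rot: [-3.14, -0.0, 1.239]
contact_force: [-0.0, 0.9, -0.9]
grip_width: 22.6
```

>>> arm_command:
  increments: [0.75,0,0,40,0,0.75,0,0,80,0,0.75,0,0,120,0,0.75,0,0,135,0,0.75,0,0,135,0,0.75,6,0,135,0,0.75,12,0,135,0,0.75,17,0,135,0,0.75,21,0,135,0,0.75,24,0,135,0,0.75,27,0,135,0,0.75,30,0,135,0,0.75,33,0,135,0]

```text
time: 3.35
tool_pos: [476.6, -15.5, 91.7]
tcp_rot: [-3.142, -0.0, 1.239]
contact_force: [-0.0, -0.1, 0.2]
grip_width: 23.0
```

Run:
```python
from h import *
t=imaging.capture("top")[225:375,260:460];s=imaging.capture("scene")[220:420,230:450]
print(sensors.get_obs()["tool_pos"])
cv2.imwrite("pics/m1.png",np.hstack([cv2.resize(t,(400,300)),cv2.resize(s,(330,300))]))
```

```text
[476.58173267 -15.4016951   91.68083148]
```

View pics/m1.png

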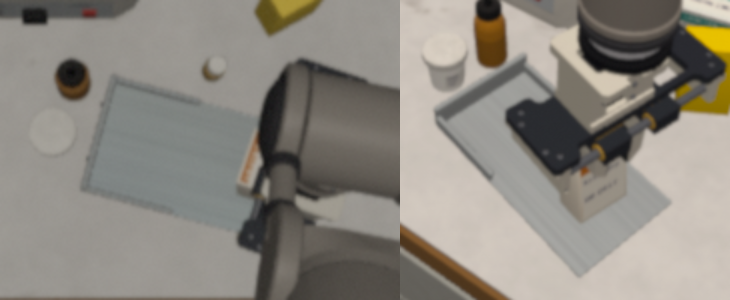

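The gripper is behind the carton and starting to touch it; the top view shows the carton beginning to lean. I'll keep pushing until it topples.

>>> arm_command:
  increments: [0.75,3,0,0,0,0.75,6,0,0,0,0.75,9,0,0,0,0.75,12,0,0,0,0.75,15,0,0,0,0.75,18,0,0,0,0.75,21,0,0,0,0.75,24,0,0,0,0.75,27,0,0,0,0.75,30,0,0,0,0.75,32,0,0,0]

```text
time: 4.82
tool_pos: [487.0, 14.8, 91.7]
tcp_rot: [3.142, -0.0, 1.239]
contact_force: [-0.2, 0.5, -0.0]
grip_width: 23.1
```

Run:
```python
from h import *
t=imaging.capture("top")[225:375,260:460];s=imaging.capture("scene")[220:420,230:450]
print(sensors.get_obs()["tool_pos"])
cv2.imwrite("pics/m2.png",np.hstack([cv2.resize(t,(400,300)),cv2.resize(s,(330,300))]))
```

```text
[486.99262146  14.7802932   91.7155566 ]
```

View pics/m2.png

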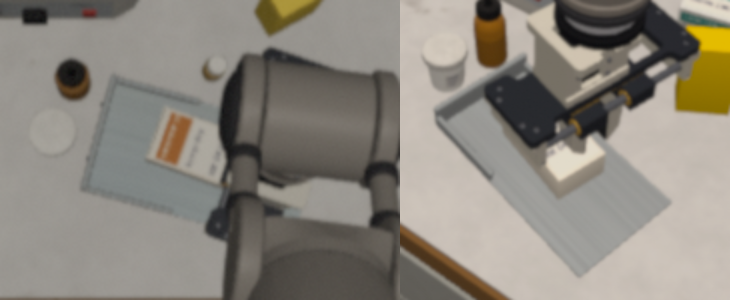

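The carton has toppled and lies flat, with its orange top end facing the stop. I'll back off at height, square the tool to the tray, and look again.

>>> arm_command:
  increments: [0.75,-15,1,0,-2,0.75,-30,3,0,-4,0.75,-48,4,0,-4,0.75,-48,4,0,-4]

```text
time: 5.42
tool_pos: [474.9, -32.8, 91.8]
tcp_rot: [3.142, -0.0, 1.307]
contact_force: [0.5, 0.4, -0.1]
grip_width: 23.1
```

Run:
```python
from h import *
t=imaging.capture("top")[245:365,280:440];cv2.imwrite("pics/scene3.png",imaging.capture("scene"))
print(sensors.get_obs()["tool_pos"],sensors.get_obs()["tcp_rot"])
cv2.imwrite("pics/m3.png",cv2.resize(t,None,fx=5,fy=5,interpolation=cv2.INTER_CUBIC))
```

```text
[475.1847546  -31.88801898  91.74947168] [ 3.14148250e+00 -2.91505116e-04  1.30795968e+00]
```

View pics/m3.png

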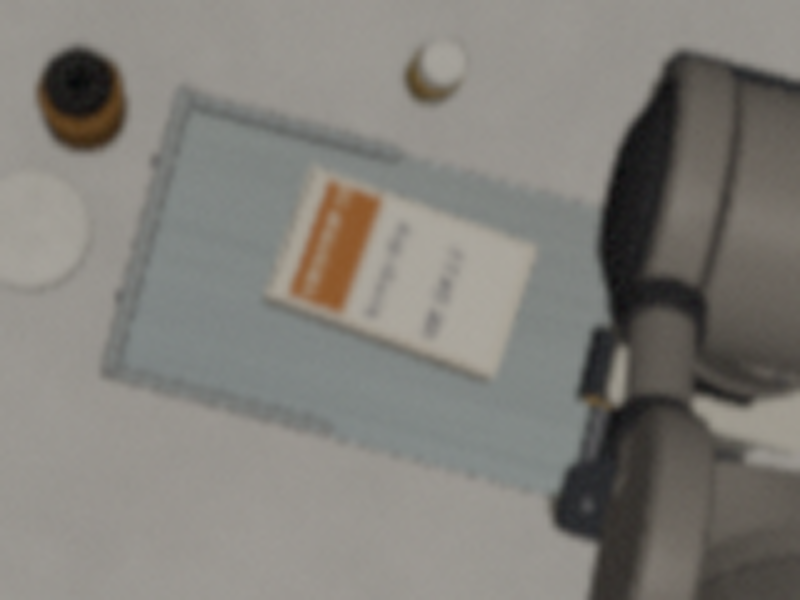

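The carton lies flat. Its top-face corners in the crop are at (318,168), (535,240), (492,378) and (270,298).

Run:
```python
from h import *
np.set_printoptions(precision=1,suppress=True)
a=np.radians(75.2);ex=np.array([np.cos(a),np.sin(a)]);ey=np.array([-ex[1],ex[0]]);c=np.array([496,64.2])
for p in [(318,168),(535,240),(492,378),(270,298)]:
    q=onz("top",(280+p[0]/5,245+p[1]/5),38)[:2];print(q,(q-c)@ex,(q-c)@ey)
for n,p in(("stop in",(190,105)),("stop in+",(123,370))):
    q=onz("top",(280+p[0]/5,245+p[1]/5),3)[:2];print(n,(q-c)@ex)
q=np.array([475.2,-31.9]);print("tool",(q-c)@ex,(q-c)@ey)
```

```text
[551.5 104.9] 53.53783489441163 -43.227046483546246
[520.4  11.1] -45.121223554020766 -37.124182026140076
[460.9  30.8] -41.272407307365825 25.394014624919322
[495.  125.9] 59.41417988841314 16.76597648870018
stop in 115.45637616538741
stop in+ 113.4640968858388
tool -98.22499940995299 -4.4384108546566985
```

>>> arm_command:
  increments: [0.75,0,3,25,-0.3,0.75,0,3,50,-0.3,0.75,0,3,70,-0.3,0.75,0,3,79,-0.3,0.75,0,3,79,-0.3,0.75,8,3,79,-0.3,0.75,16,3,79,-0.3,0.75,24,3,79,-0.3,0.75,30,3,79,-0.3,0.75,35,3,79,-0.3,0.75,39,3,79,-0.3,0.75,43,3,79,-0.3,0.75,47,3,79,-0.3,0.75,51,3,79,-0.3,0.75,55,3,79,-0.3,0.75,59,3,79,-0.3,0.75,63,3,79,-0.3,0.75,67,3,79,-0.3]

```text
time: 7.78
tool_pos: [495.4, 32.1, 12.7]
tcp_rot: [-3.141, -0.0, 1.314]
contact_force: [-1.1, -1.1, -0.7]
grip_width: 23.0
```

>>> arm_command:
  increments: [0.75,4,0,0,0,0.75,8,0,0,0,0.75,12,0,0,0,0.75,16,0,0,0,0.75,20,0,0,0,0.75,22,0,0,0,0.75,24,0,0,0,0.75,25,0,0,0]

```text
time: 8.78
tool_pos: [501.7, 56.1, 12.7]
tcp_rot: [3.142, -0.0, 1.314]
contact_force: [-0.2, -0.7, -0.1]
grip_width: 23.1
```

Run:
```python
from h import *
t=imaging.capture("top")[245:365,280:440];s=imaging.capture("scene")[230:380,235:435]
o=sensors.get_obs();print(o["tool_pos"],o["tcp_rot"],o["contact_force"])
a=np.radians(75.2);ex=np.array([np.cos(a),np.sin(a)]);print((o["tool_pos"][:2]-np.array([496,64.2]))@ex)
cv2.imwrite("pics/m4.png",np.hstack([cv2.resize(t,(400,300),interpolation=2),cv2.resize(s,(400,300),interpolation=2)]))
```

```text
[501.74940196  56.12367593  12.72883407] [ 3.14149463e+00 -1.77190614e-04  1.31385974e+00] [-1.02437903 -0.99737684 -0.09670832]
-6.339718665067992
```

View pics/m4.png

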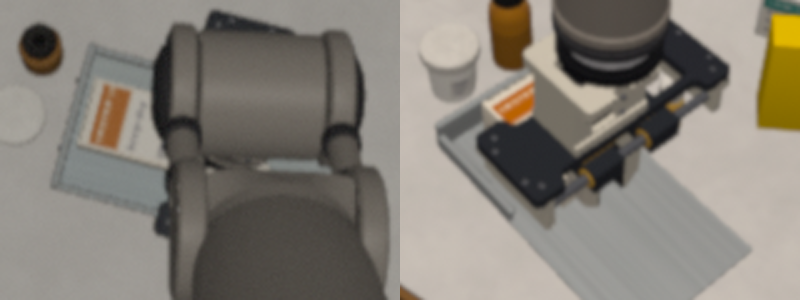

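The carton's top end is now a few mm short of the stop and looks square. I'll ease it in and watch the force.

>>> arm_command:
  increments: [0.75,1,0,0,0,0.75,2,0,0,0,0.75,3,0,0,0,0.75,4,0,0,0,0.75,5,0,0,0]

```text
time: 9.5
tool_pos: [503.0, 60.9, 12.7]
tcp_rot: [3.142, -0.0, 1.314]
contact_force: [-0.0, -0.1, 0.2]
grip_width: 22.8
```

>>> arm_command:
  increments: [0.75,0.5,0,0,0,0.75,1,0,0,0,0.75,1.5,0,0,0,0.75,2,0,0,0]

```text
time: 10.0
tool_pos: [503.3, 62.2, 12.8]
tcp_rot: [-3.141, 0.001, 1.314]
contact_force: [-2.9, -7.5, 1.6]
grip_width: 22.9
```

Contact force is building at the expected place. I'll give it one gentle extra press to seat it square, then back off and lift away.

>>> arm_command:
  increments: [0.75,0.5,0,0,0,0.75,1,0,0,0,0.75,1,0,0,0,0.75,1,0,0,0]

```text
time: 10.5
tool_pos: [503.2, 62.3, 12.7]
tcp_rot: [-3.141, 0.002, 1.314]
contact_force: [-2.4, -10.9, 2.3]
grip_width: 22.5
```

>>> arm_command:
  increments: [0.75,-1,0,0,0,0.75,-3,0,0,0,0.75,-8,0,0,0,0.75,-20,0,0,0,0.75,-40,0,0,0,0.75,-70,0,-20,0,0.75,-100,0,-60,0,0.75,-140,0,-100,0,0.75,-180,0,-140,0,0.75,-180,0,-140,0]

```text
time: 11.75
tool_pos: [459.0, -113.5, 155.5]
tcp_rot: [3.135, 0.001, 1.31]
contact_force: [-0.6, -0.4, -0.2]
grip_width: 22.7
```

Run:
```python
from h import *
f=imaging.capture("top");t=f[245:365,280:440];cv2.imwrite("pics/top5.png",f);f=imaging.capture("scene");cv2.imwrite("pics/scene5.png",f);s=f[230:380,235:435]
o=sensors.get_obs();print(o["time"],o["tool_pos"],o["contact_force"])
cv2.imwrite("pics/m5.png",cv2.resize(t,None,fx=5,fy=5,interpolation=cv2.INTER_CUBIC))
cv2.imwrite("pics/m6.png",cv2.resize(s,None,fx=4,fy=4,interpolation=cv2.INTER_CUBIC))
```

```text
11.85 [ 457.50534252 -110.59678366  152.50056781] [ 0.36991263  0.19681598 -0.82652118]
```

View pics/m5.png

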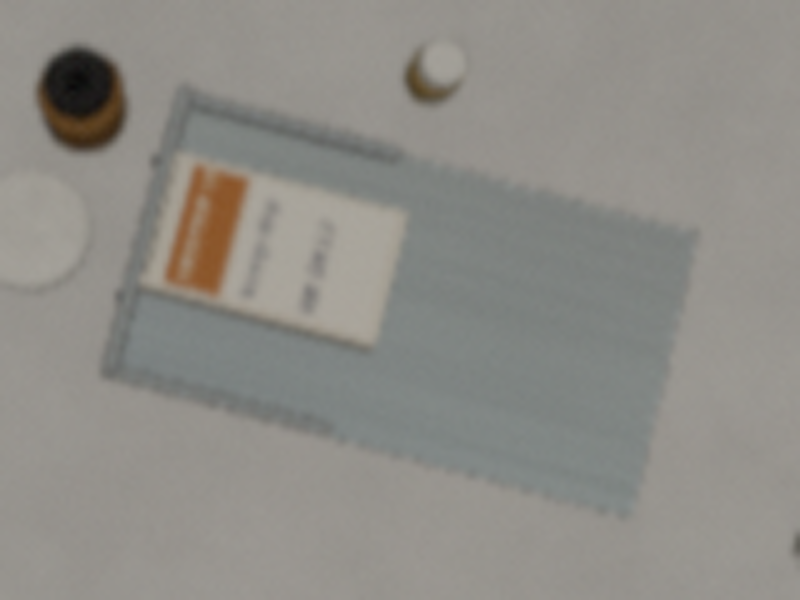

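View pics/m6.png

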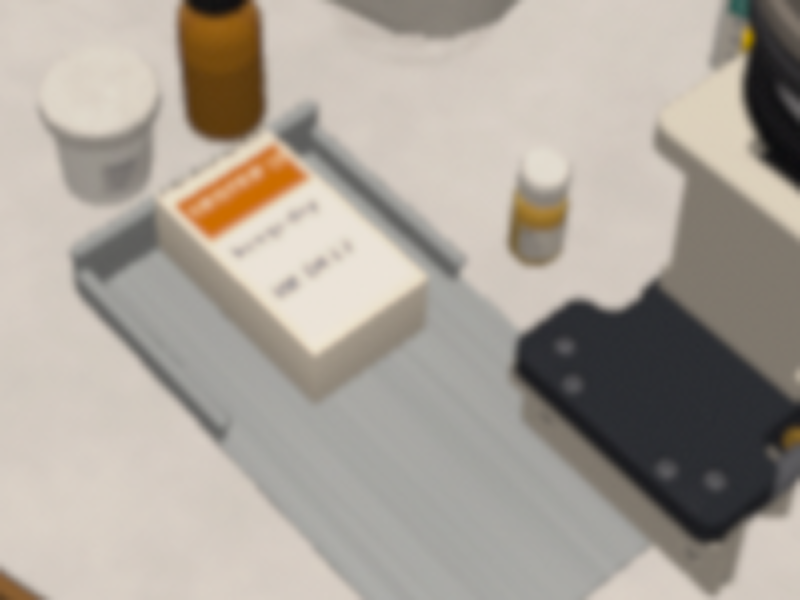

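The carton lies flat with its orange end against the stop, at crop corners (175,155), (407,208), (375,347) and (142,287). The neighbouring objects look unmoved. I'll check the numbers next.

Run:
```python
from h import *
a=np.radians(75.2);ex=np.array([np.cos(a),np.sin(a)]);ey=np.array([-ex[1],ex[0]]);c=np.array([496,64.2])
f=cv2.imread("pics/top5.png");g=cv2.imread("pics/top0.png")
t=cv2.resize(f[245:365,280:440],None,fx=5,fy=5,interpolation=cv2.INTER_CUBIC)
h=cv2.cvtColor(t,cv2.COLOR_BGR2HSV);b=t.astype(int)
m=((b[...,2]-b[...,0]>-2)&(b.max(2)>145)).astype(np.uint8);m[:, :135]=0;m[:140]=0;m[360:]=0;m[:,420:]=0
o=((b[...,2]-b[...,0]>40)).astype(np.uint8);o[:,:140]=0;o[:140]=0;o[360:]=0
for n,k in(("white",m|o),("orange",o)):
    cn=max(cv2.findContours(k,0,1)[0],key=cv2.contourArea)
    Q=np.array([(onz("top",(280+p[0]/5,245+p[1]/5),38)[:2]-c)@np.array([ex,ey]).T for p in cv2.boxPoints(cv2.minAreaRect(cn))])
    e=[Q[1]-Q[0],Q[2]-Q[1]];print(n,Q.round(1).tolist(),[np.degrees(np.arctan2(v[1],v[0])).round(1) for v in e])
for P in [(175,155),(407,208),(375,347),(142,287)]:
    print(((onz("top",(280+P[0]/5,245+P[1]/5),38)[:2]-c)@np.array([ex,ey]).T).round(1))
for n,(y0,y1,x0,x1) in dict(dropper=(250,280,284,310),cup=(275,305,270,298),small=(250,268,358,376),lancets=(165,200,362,408)).items():
    s,_=cv2.phaseCorrelate(*[np.float64(cv2.cvtColor(i[y0:y1,x0:x1],6)) for i in(g,f)]);print(n,np.round(s,2))
```

```text
white [[114.9, 25.3], [115.3, -35.0], [10.1, -35.2], [10.6, 24.9]] [np.float64(-89.6), np.float64(-179.9)]
orange [[106.4, 22.6], [106.4, -31.7], [80.4, -31.6], [80.7, 22.7]] [np.float64(-90.1), np.float64(179.7)]
[115.  -32.7]
[ 11.9 -36.3]
[10.5 25.5]
[113.8  26.4]
dropper [0.56 0.08]
cup [-0.13  0.12]
small [ 0.08 -0.07]
lancets [-0.01  0.03]
```

```bash
python3 -c "
from plant import ticket,sensors
o=sensors.get_obs();print(o['time'],o['contact_force']);print(ticket.close_job())"
```

```text
11.85 [ 0.36991263  0.19681598 -0.82652118]
the job is handed in; nothing more can be done
None
```

The carton is tipped onto its broad side towards the stop and pushed up against it, and the job is handed in at 11.9 s of the 42 s. I only pushed it with the fingers: once near the top to topple it, then low on its bottom end along the tray. The gripper is backed well clear.

- **Snug:** in the last top view the carton's top end measures x ≈ 115 mm in the tray frame. The stop is at 114 mm, so they agree within the roughly 2 mm calibration error. Force rose to about 11 N as it seated.
- **Square:** it is within about 0.5° of the tray's axes.
- **Other objects:** the cup, small bottle and lancets carton shifted 0.2 px or less between the first and last pictures.
- **One check that disagreed:** the same comparison gave 0.56 px (about 1 mm) for the dropper bottle. I take this as measurement noise: it looks to be in the same place in both top views, and the gripper never went near it.

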